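# Snap the spare lamp into the bread display's light holder

### The arm

A 6-joint arm with a two-finger parallel gripper is mounted at the origin on the work surface. World frame = base frame: x ahead of the robot, y to its left, z up, the work surface at z = 0. Lengths are in mm, angles in rad, forces in N, time in s.
With the tool pointing down it reaches from about 275 to 1000 mm from the base axis. Payload 8.4 kg.
Tool frame: the origin (TCP) lies on the centre line of the jaws, within the pads' length; the fingertips stand 22 mm ahead of it and the grasp point (between the pads) lies 3 mm ahead of it; z points along the fingers, y is the direction in which the jaws open and shut (so a half turn about z gives the same grasp; the last joint's range is limited). The gripper opens to 85 mm and grips with 20 to 120 N. Pads are 22 mm wide; open, the fingers measure 114 mm over their backs; the gripper's body (76 mm by 85 mm) begins 54 mm behind the grasp point. The pads swing forward as they close: fully open they stand 13 mm farther back than shut.
Start: joints at [1.247, 0.353, 1.633, -0, 1.155, -0.002], TCP at [197.67, 592.92, 224.481] pointing down, gripper open.
Joint ranges: [-2.63, 2.63], [-0.92, 2.1], [0.06, 2.66], [-1.3, 4.44], [0, 2.69], [-3.02, 3.02]. Speed limits (rad/s): [2.22, 2.22, 2.79, 3.14, 3.14, 3.14].

### API

Orientations are given as [roll, pitch, yaw] about the fixed x, y, z axes, in that order (R = Rz(yaw) Ry(pitch) Rx(roll)).
In Python, from rig import r gives the robot as it stands.
- The arm moves only by the tool carry_out, never from a script. Its argument "rows" is text: rows parted by semicolons, each of 5 numbers parted by spaces: the opening, from 0 (shut) to 1 (fully open), then the shift along the tool's x, y, z in units of 30 mm (1.0 is 30 mm), then the turn about the tool's z in units of 8 degrees (1.0 is 8 degrees). A call has 1 to 12 rows; each row shifts and turns the commanded pose from where the row before left it, along the tool's axes as they then stand; what a row does not reach is not made up. A row lasts 1/8 s, in which the tool goes at most 62.5 mm and 10.7 degrees, less where a joint would pass 70% of its speed; a pose out of reach is approached as far as the arm can. A call is refused whole if a number of a shift passes 1 or a number of a turn 1, either way. A call with a gripper value outside its range is refused whole. The fingers move at their own pace and stop on an object; "newtons" is the grip in N (left out, the last holds). Time passes only in rows, so rows that do not move let the fingers close. It gives the time, the measured TCP pose, the force and the opening at its end, in the units of the state.
- r.sense(): the state, without advancing time (a new reading comes with each control period).
- r.grab_frame(name): name is "side" or "top"; returns the picture (480x640x3 uint8, blue, green, red); there is no depth.
- r.get_calibration(name): a dict with "intrinsics" (3x3 intrinsics, pixels), "k1" (the pictures are not rectified: a ray, as slopes to the right and down, at radius r is drawn at 1 + k1 r^2 times it, then the intrinsics apply), "position" and "rotation" of the camera in the world. Camera axes: x right, y up, looking along -z (the intrinsics and any distortion apply to the point x, -y, -z); pixel columns grow to the right and rows downward; lengths in mm; the calibration is good to about 2 mm. A picture is of the moment at which its call begins. get_calibration takes no time and is no camera call.
- r.sign_off(): hands the job in, once; it reports no verdict.
The state is a dict: "clock": time; "qpos": joint angles; "qvel": joint speeds; "joint_efforts": joint torques, N m; "eef_pos": TCP position; "tcp_rot": TCP orientation; "contact_force": force on the tool from outside, world axes, zero at the start; "wrist_torque": the same for the moment, N m; "opening": opening from 0.0 (shut) to 1.0 (fully open).
Only numpy, scipy, OpenCV 4.12 (cv2) and the standard library are available. Lean on these libraries where they do the work, as an engineer would, in place of code of your own. Each camera call takes 0.05 s, during which the arm holds its last target.

### The job

Take the spare lamp tube from its wooden rest and press it, level, down into the empty white light holder until its chamfered ends have spread both brass spring clips and both have snapped shut over them, then let go. The lamp is glass: press steadily and gently against the sprung saddles and stop as soon as both clips have snapped, and leave the other things on the counter where they are.

Things in the scene. Friction and masses are not known exactly. Their poses are not given: they have to be found in the camera images.
- lamp_center (a point): spare lamp: frosted-glass tube, 26 mm diameter, 96 mm long; at each end a brass cap (24 mm diameter, 5 mm long), a neck (4 mm diameter, 8 mm long), then a chamfered brass head (13 mm diameter, 3 mm thick). 128 mm overall, 50 to 100 g, ends alike. Point: its centre; x along the tube. It starts level in the rest. Grip it across the glass at its middle; the glass stands a 30 N grip
- rest_seat (a point): rest: fixed plywood plate (150 x 64 mm, 10 mm thick, on the counter) with two grey V saddles, 8 mm thick, 72 mm apart, open upward, 64 mm free between them. Point: where the lamp's centre lies in it, 50 mm above the counter, give or take 4 mm along x; x along the lamp, z up
- holder_seat (a point): light holder: fixed white base, 215 x 70 x 12 mm, on the counter; in it a sprung saddle carriage, at each end a brass spring clip and behind that a black block 42 mm high. Point: where the lamp's centre lies when home, its heads held up under the clips' hooks by the carriage, 50 mm above the counter; x along base and lamp (either way round), z up
- saddle: grey carriage in the holder with two V saddles as on the rest; origin on its middle line, 12 mm above the counter when up; sinks as the lamp is pressed on it. It takes the lamp 3 mm above home, resists with 4 N and 1.5 N more per mm, and stops hard 5 mm below home (16 N). More than 30 N between lamp and carriage breaks the glass. The V centres the lamp sideways
- clip_a (a joint): clip at the holder's +x end: brass leaf 22 mm wide, hinged at the base's top, with an inward hook 56.5 mm from the seat point whose barb (underside 2.7 mm above the point) drops behind the lamp's head; above it the leaf flares outward, up to 24 mm over the point. Value: angle in rad, 0 closed (also with the lamp home), growing outward, about 0.17 with a head passing. Spring 0.8 N m/rad
- clip_b (a joint): same clip at the -x end. Pressed down, the lamp meets the flares about 22 mm above home and spreads the clips (5 to 8 N), slides on more easily, then pushes the carriage down. The barbs let go of the heads and snap shut only 1 to 3 mm BELOW home (about 9 to 13 N); released sooner the lamp springs up again, after it the lamp rises to home. So press until the hard stop is felt
- jam_center (a point): bystander: amber jam jar with a white lid, 56 mm diameter, 75 mm high; the point is half-way up
- cup_center (a point): bystander: white cup, 66 mm diameter, 60 mm high; the point is half-way up
- tin_center (a point): bystander: red round tin, 66 mm diameter, 56 mm high; the point is half-way up
There are look-alikes about, which are no part of the job. What is shaped like the part that bears lamp_center but blue or purple is not meant. Of the things that look like the part that bears holder_seat, the largest one is meant.

How it is judged (in metres and radians):
On the way:
1. the lamp has been lifted out of its rest (z of lamp_center in the frame of rest_seat above 0.03 m), for 0.1 s.
At the end, for the whole second after the job is handed in: the lamp lies fully home in the holder, its centre within 2 mm of the seat's height (3 mm below) and 4 mm sideways, along the holder within 0.05 rad, both clips closed over its ends (each under 0.04 rad), and the gripper has let go (z of lamp_center in the frame of holder_seat between -0.003 and 0.002 m and horizontal distance between lamp_center and holder_seat below 0.004 m and angle between the x axis of lamp_center and the x axis of holder_seat, either way round below 0.05 rad and value of joint each of clip_a, clip_b below 0.04 rad and contact force between the fingers and lamp below 0.1 N); the robot touches nothing.
It fails at once if lamp pressed on the saddle carriage with more than 30 N (the glass breaks) (contact force between lamp and saddle above 30 N).
It fails at once if the jam jar was moved by more than 15 mm (distance of jam_center from where it was at the start of the episode above 0.015 m).
It fails at once if the cup was moved by more than 15 mm (distance of cup_center from where it was at the start of the episode above 0.015 m).
It fails at once if the tin was moved by more than 15 mm (distance of tin_center from where it was at the start of the episode above 0.015 m).
It also fails if it takes over 48 s, if anything falls off the work surface, if the arm or the gripper's body presses on something with over 40 N, if the wrist force passes 120 N, or if a joint passes its speed limit or range.

## Working session

There is one attempt and no reset: what is moved stays moved. The work goes in short steps, Python scripts to look and compute and a tool call to move; the robot and the scene stay as the last step left them, time stands still between calls to the robot, and variables do not carry over. Pictures are saved under pics/ and viewed, and the job is handed in when it is done.

Besides the shell and the picture viewer there is one more tool, called after ">>>" in YAML: its name, and indented under it one key for each argument. carry_out: Moves the arm, as the interface text tells. Its arguments: {"type":"object","properties":{"rows":{"type":"string"},"newtons":{"type":"number"}},"required":["rows"]}

```bash
ls; mkdir -p pics; python3 - <<'E'
from rig import r
import cv2
s=r.sense();print(s)
for n in("top","side"):
    cv2.imwrite(f"pics/{n}0.png",r.grab_frame(n));print(n,r.get_calibration(n))
E
```

```text
pics
{'clock': 0.0, 'qpos': array([ 1.24659988e+00,  3.53641193e-01,  1.63414028e+00,  7.28111101e-06,
        1.15522191e+00, -2.39943063e-03]), 'qvel': array([-0.00054059,  0.00116527, -0.00037578, -0.0007677 , -0.00155672,
       -0.00023466]), 'joint_efforts': array([ 1.91891231e-03, -6.05252552e+01, -3.42063224e+01,  3.10851256e-04,
        9.49182606e-03,  9.47709452e-06]), 'eef_pos': array([197.50919275, 592.44808481, 223.76341543]), 'tcp_rot': array([-3.14018195e+00, -1.00421363e-05,  2.81979269e+00]), 'contact_force': array([ 1.00199473, -0.76336382,  0.37417184]), 'wrist_torque': array([ 0.01605257, -0.01655703,  0.00269978]), 'opening': 1.0012266509677508}
top {'intrinsics': array([[548.58894687,   0.        , 309.77594733],
       [  0.        , 548.58894687, 240.0241051 ],
       [  0.        ,   0.        ,   1.        ]]), 'k1': -0.1098304643833058, 'position': array([ 491.9917668 ,   -3.80521557, 1087.63393188]), 'rotation': array([ 0.0543448 , -0.01966194, -1.55108817])}
side {'intrinsics': array([[526.11992423,   0.        , 325.32253112],
       [  0.        , 526.11992423, 240.94127722],
       [  0.        ,   0.        ,   1.        ]]), 'k1': -0.15905374119224233, 'position': array([484.08041485, 823.493876  , 579.13221122]), 'rotation': array([ 1.01654695e+00, -2.10244761e-04, -3.04504297e+00])}
```

View pics/top0.png

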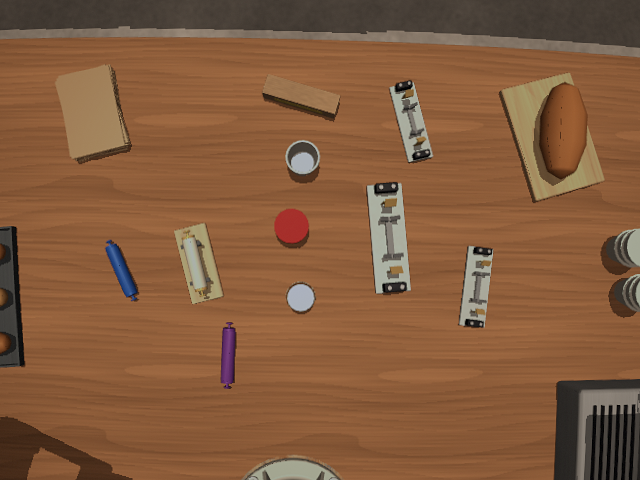

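View pics/side0.png

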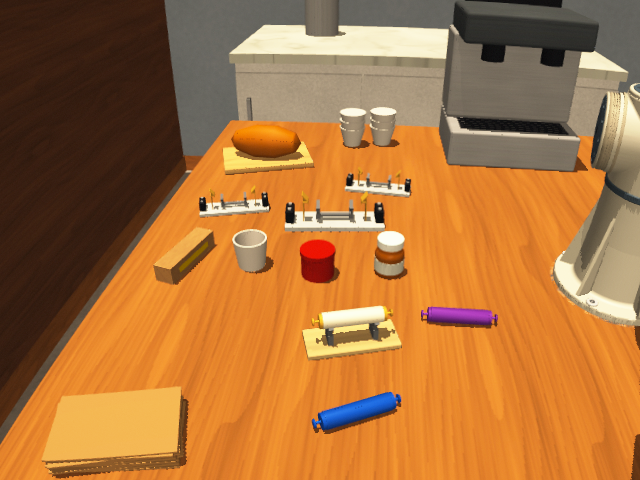

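The top view shows the lamp on its rest at about (195,264). The largest holder is at about (388,238), with the cup at (302,158), the tin at (292,226) and the jam jar at (300,297). Next I'll zoom in and measure.

```bash
cat > h.py <<'E'
import numpy as np, cv2
from scipy.spatial.transform import Rotation as R
from rig import r
cal={n:r.get_calibration(n) for n in("top","side")}
def rays(n,uv):
    c=cal[n];K=c["intrinsics"];k=c["k1"]
    p=cv2.undistortPoints(np.array(uv,float).reshape(-1,1,2),K,np.array([k,0,0,0,0.]),None,None,).reshape(-1,2)
    d=np.c_[p[:,0],-p[:,1],-np.ones(len(p))]
    M=R.from_euler("xyz",c["rotation"]).as_matrix()
    return np.array(c["position"]),d@M.T
def plane(n,uv,z):
    o,d=rays(n,uv);return o+d*((z-o[2])/d[:,2])[:,None]
def proj(n,P):
    c=cal[n];M=R.from_euler("xyz",c["rotation"]).as_matrix()
    q=(np.atleast_2d(P)-c["position"])@M
    p=np.c_[q[:,0]/-q[:,2],-q[:,1]/-q[:,2]]
    r2=(p**2).sum(1)[:,None];p=p*(1+c["k1"]*r2);K=c["intrinsics"]
    return np.c_[p[:,0]*K[0,0]+K[0,2],p[:,1]*K[1,1]+K[1,2]]
E
python3 - <<'E'
import cv2
t=cv2.imread("pics/top0.png");s=cv2.imread("pics/side0.png")
a=cv2.resize(t[170:310,350:430],None,fx=4,fy=4,interpolation=cv2.INTER_CUBIC)
b=cv2.resize(t[215:310,165:230],None,fx=5,fy=5,interpolation=cv2.INTER_CUBIC)
import numpy as np
o=np.zeros((600,700,3),np.uint8);o[:560,:320]=a;o[:475,330:655]=b
cv2.imwrite("pics/z1.png",o)
a=cv2.resize(s[185:240,275:395],None,fx=6,fy=5,interpolation=cv2.INTER_CUBIC)
b=cv2.resize(s[300:360,295:405],None,fx=6,fy=5,interpolation=cv2.INTER_CUBIC)
o=np.zeros((590,720,3),np.uint8);o[:275]=a;o[285:585,:660]=b
cv2.imwrite("pics/z2.png",o)
E
```

```text
(no output)
```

View pics/z1.png

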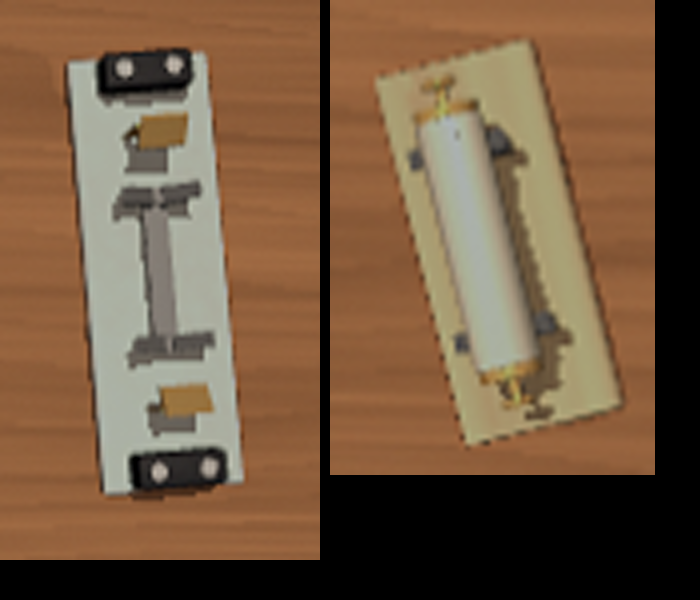

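View pics/z2.png

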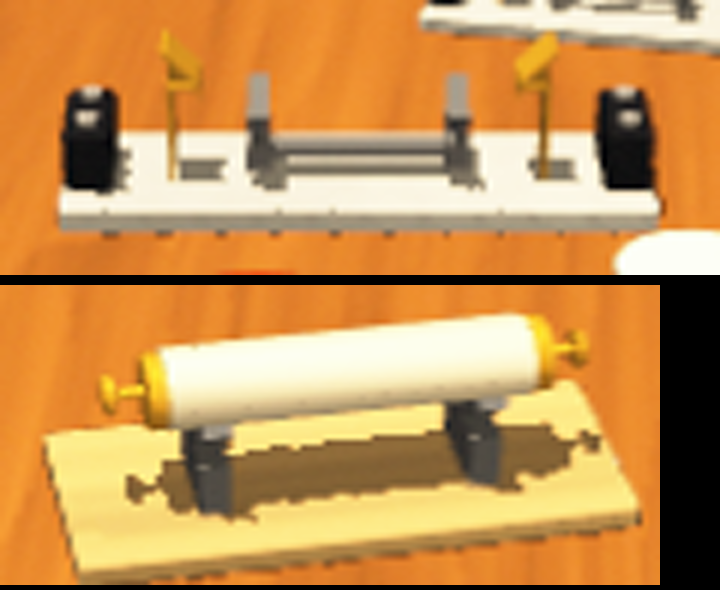

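```bash
cat > m.py <<'E'
from h import *
t=cv2.imread("pics/top0.png");s=cv2.imread("pics/side0.png")
def rect(n,mask,box,z):
    x0,y0,x1,y1=box
    m=np.zeros_like(mask);m[y0:y1,x0:x1]=mask[y0:y1,x0:x1]
    cs,_=cv2.findContours(m,cv2.RETR_EXTERNAL,cv2.CHAIN_APPROX_NONE)
    c=max(cs,key=cv2.contourArea)
    P=plane(n,c.reshape(-1,2),z)
    rc=cv2.minAreaRect(P[:,:2].astype(np.float32))
    b=cv2.boxPoints(rc);e=b[1]-b[0];f=b[2]-b[1];L=max(e,f,key=np.linalg.norm)
    return np.round(rc[0],1),np.round(rc[1],1),round(float(np.degrees(np.arctan2(L[1],L[0]))%180),2),len(c)
hs=lambda i:cv2.cvtColor(i,cv2.COLOR_BGR2HSV)
ht,hd=hs(t),hs(s)
print("base top",rect("top",cv2.inRange(ht,(0,0,140),(179,45,255)),(355,170,430,305),12))
for n,h,b in(("top",ht,(165,215,230,310)),("side",hd,(300,300,400,350))):
    m=cv2.inRange(h,(0,0,120),(179,60,255))
    print("glass",n,rect(n,m,b,50))
print("plate top",rect("top",cv2.inRange(ht,(12,40,90),(40,150,255)),(165,215,230,310),10))
for n,z,b,lo,hi in(("tin",56,(270,200,315,250),(0,180,90),(5,255,255)),("jam",75,(280,275,320,320),(0,0,120),(179,60,255)),("cup",60,(280,135,325,185),(0,0,90),(179,60,255))):
    print(n,rect("top",cv2.inRange(ht,lo,hi),b,z))
E
python3 m.py
python3 - <<'E'
import sys; sys.path.insert(0,'.')
from h import *
# screws/blocks by eye from zoom (top x4 offset 350,170) 
print(plane("top",[[350+146/4,170+67/4],[350+180/4,170+466/4]],42))
# hook gold centres in top, z~ 50+14
print(plane("top",[[350+162/4,170+132/4],[350+187/4,170+400/4]],64))
E
```

```text
base top (array([ 559.7, -178.9]), array([213.,  69.]), 5.67, 311)
glass top (array([501.4, 196. ]), array([97. , 22.6]), 15.8, 118)
glass side (array([501.9, 185.1]), array([97.2, 25.9]), 15.42, 136)
plate top (array([503.6, 197.5]), array([185.4, 127.3]), 1.47, 566)
tin (array([574.3,  12. ]), array([64.3, 62.2]), 1.23, 96)
jam (array([442.1,  -6.7]), array([47.8, 47.8]), 91.12, 75)
cup (array([706.7,  -5.1]), array([63.5, 64.5]), 91.31, 95)
[[ 655.35726585 -169.35769217   42.        ]
 [ 463.64792436 -188.01719853   42.        ]]
[[ 621.18880637 -173.77050978   64.        ]
 [ 495.17944659 -187.02973311   64.        ]]
```

```bash
cat > m2.py <<'E'
from m import *
print('----')
for c in [(335,318),(355,310),(355,318),(355,324),(355,327)]: print(c,hd[c[1],c[0]])
for c in [(184,262),(190,262),(196,262),(200,262),(203,262)]: print(c,ht[c[1],c[0]])
print("row",[tuple(map(int,ht[262,x])) for x in range(184,206)])
print("col",[tuple(map(int,hd[y,352])) for y in range(304,336)])
E
python3 m2.py | sed -n '/----/,$p'
```

```text
----
(335, 318) [ 29  25 253]
(355, 310) [ 29  25 253]
(355, 318) [ 26  47 253]
(355, 324) [ 20  91 168]
(355, 327) [ 26 116 253]
(184, 262) [ 24  81 169]
(190, 262) [ 37  37 177]
(196, 262) [ 37  38 176]
(200, 262) [ 18  64 124]
(203, 262) [ 16 113 104]
row [(24, 81, 169), (23, 84, 169), (21, 89, 170), (18, 74, 141), (19, 55, 168), (28, 41, 170), (37, 37, 177), (39, 28, 176), (45, 17, 177), (53, 12, 177), (50, 13, 177), (42, 22, 177), (37, 38, 176), (26, 42, 170), (19, 55, 168), (18, 61, 151), (18, 64, 124), (16, 90, 88), (17, 111, 108), (16, 113, 104), (20, 98, 128), (23, 83, 173)]
col [(14, 207, 226), (14, 208, 224), (13, 207, 223), (14, 208, 221), (15, 184, 223), (25, 57, 251), (29, 27, 253), (30, 20, 253), (32, 15, 254), (32, 15, 254), (32, 16, 254), (32, 20, 254), (30, 25, 253), (27, 33, 253), (26, 44, 253), (24, 55, 251), (24, 67, 246), (22, 81, 233), (20, 89, 217), (19, 93, 195), (20, 94, 174), (19, 121, 206), (25, 114, 253), (26, 114, 253), (25, 117, 253), (25, 121, 253), (25, 120, 253), (17, 152, 141), (17, 153, 143), (17, 153, 143), (18, 152, 141), (17, 154, 134)]
```

```bash
cat > m3.py <<'E'
from m import *
print('----')
print("glass top",rect("top",cv2.inRange(ht,(0,0,110),(179,77,255)),(178,225,215,305),50))
print("glass side",rect("side",cv2.inRange(hd,(0,0,100),(179,102,255)),(300,300,400,345),50))
# plate hull
m=cv2.inRange(ht,(17,0,60),(40,135,255)); 
k,l,st,_=cv2.connectedComponentsWithStats(m)
for i in range(1,k):
    if st[i,4]>400: print(st[i])
# side base of holder: largest white blob top face, z 12
print("base side",rect("side",cv2.inRange(hd,(0,0,200),(179,60,255)),(275,205,392,227),12))
def uvz(x,y):return [275+x/6,185+y/5]
# side: bottom front edge corners (z=0), from zoom
print(plane("side",[uvz(60,230),uvz(659,228)],0))
print(plane("side",[uvz(60,215),uvz(659,213),uvz(600,131),uvz(115,131)],12))
b=cv2.boxPoints(((559.7,-178.9),(215,70),5.65))
print("pred corners z12 top",proj("top",np.c_[b,[12]*4]).round(1).tolist())
print("side",[[round((x-275)*6),round((y-185)*5)] for x,y in proj("side",np.c_[b,[12]*4])])
E
python3 m3.py | sed -n '/----/,$p'
```

```text
----
glass top (array([500.7, 197.5]), array([97.5, 29.5]), 15.14, 124)
glass side (array([500.2, 193.9]), array([100. ,  45.6]), 15.72, 156)
[ 502   73  102  127 3901]
[ 396   88   37   74 1062]
[  84   94   44   60 1222]
[ 369  185   42  106 1590]
[ 174  223   49   81 2084]
[614 229  26  38 521]
[ 459  246   34   81 1485]
[  0 303  19  63 535]
[ 245  458   95   22 1430]
base side (array([ 561.6, -182.4]), array([213.9,  62.9]), 5.59, 299)
[[ 664.75482131 -139.97973942    0.        ]
 [ 450.02540509 -162.60569157    0.        ]]
[[ 663.04008408 -132.43370356   12.        ]
 [ 450.731681   -154.83654188   12.        ]
 [ 472.90347438 -226.41696784   12.        ]
 [ 654.55800414 -208.63032645   12.        ]]
pred corners z12 top [[375.4, 293.1], [410.5, 290.1], [401.0, 182.1], [366.2, 184.6]]
side [[663, 213], [644, 135], [72, 135], [60, 214]]
```

```bash
cat > go.py <<'E'
import sys
from h import *
# usage: go.py x y z yawdeg
x,y,z,yw=map(float,sys.argv[1:])
s=r.sense();p=s["eef_pos"];y0=np.degrees(s["tcp_rot"][2])
print("clock",s["clock"],"pos",p.round(1),"rpy",np.degrees(s["tcp_rot"]).round(2),"F",s["contact_force"].round(1),"op",round(s["opening"],3))
a=np.radians(yw);d=np.array([x,y,z])-p
X=np.array([np.cos(a),np.sin(a),0]);Y=np.array([np.sin(a),-np.cos(a),0])
dy=(yw-y0+180)%360-180
print("turn units",round(-dy/8,3),"x,y,z units after turn",(d@X/30).round(3),(d@Y/30).round(3),round(-d[2]/30,3))
E
python3 go.py 500.6 196.8 140 195.3
```

```text
clock 0.1 pos [197.5 592.5 223.8] rpy [-179.93   -0.    161.56] F [-0.7 -0.9 -0.8] op 1.002
turn units -4.218 x,y,z units after turn -6.263 -15.389 2.794
```

>>> carry_out:
  rows: "1 0 0 0 -1; 1 0 0 0 -1; 1 0 0 0 -1; 1 0 0 0 -1; 1 0 0 0 -0.21; 1 -0.4 -0.95 0 0; 1 -0.4 -0.95 0 0; 1 -0.4 -0.95 0 0; 1 -0.4 -0.95 0 0; 1 -0.4 -0.95 0 0; 1 -0.4 -0.95 0 0; 1 -0.4 -0.95 0 0"

```text
clock: 1.6
eef_pos: [331.6, 421.6, 224.4]
tcp_rot: [-3.141, -0.0, -2.878]
contact_force: [0.6, 1.0, 0.5]
opening: 1.001
```

```bash
python3 go.py 500.6 196.8 140 195.3
```

```text
clock 1.6 pos [331.6 421.6 224.4] rpy [-179.99   -0.   -164.9 ] F [0.6 1.  0.5] op 1.001
turn units -0.025 x,y,z units after turn -3.455 -8.715 2.813
```

>>> carry_out:
  rows: "1 -0.4 -0.97 0.1 0; 1 -0.4 -0.97 0.2 0; 1 -0.4 -0.97 0.3 0; 1 -0.4 -0.97 0.4 0; 1 -0.4 -0.97 0.4 0; 1 -0.4 -0.97 0.4 0; 1 -0.4 -0.97 0.4 0; 1 -0.4 -0.97 0.3 0; 1 -0.25 -0.95 0.3 0; 1 0 0 0 0; 1 0 0 0 0"

```text
clock: 2.98
eef_pos: [499.5, 197.9, 140.5]
tcp_rot: [3.141, -0.0, -2.877]
contact_force: [0.8, 0.2, 0.2]
opening: 0.999
```

```bash
python3 go.py 500.6 196.8 52 195.3; python3 - <<'E'
from h import *
t=r.grab_frame("top");s=r.grab_frame("side")
o=np.zeros((500,760,3),np.uint8)
o[:400,:360]=cv2.resize(t[210:310,150:240],None,fx=4,fy=4);o[:400,370:]=cv2.resize(s[260:360,303:401],(390,400))
cv2.imwrite("pics/a1.png",o)
E
```

```text
clock 2.975 pos [499.5 197.9 140.5] rpy [ 1.7999e+02 -1.0000e-02 -1.6486e+02] F [0.8 0.2 0.2] op 0.999
turn units -0.02 x,y,z units after turn -0.025 -0.044 2.951
```

View pics/a1.png

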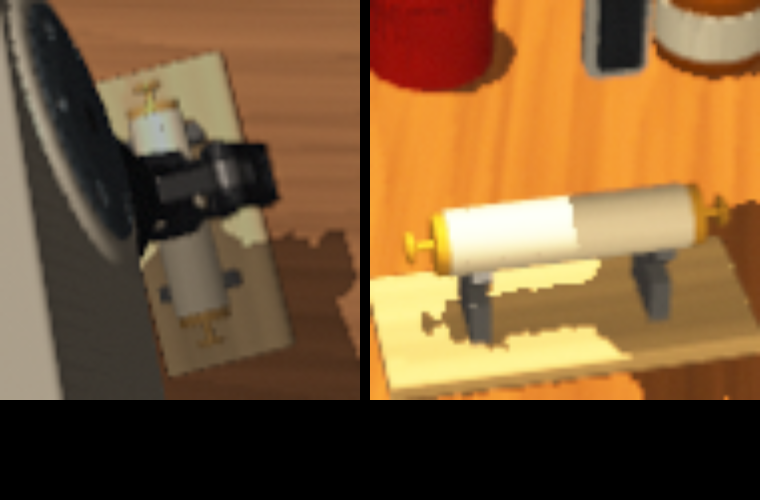

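The fingers straddle the lamp's middle and the jaw axis lies across the tube. Descending.

>>> carry_out:
  rows: "1 -0.02 -0.04 0.6 -0.02; 1 0 0 0.7 0; 1 0 0 0.7 0; 1 0 0 0.5 0; 1 0 0 0.3 0; 1 0 0 0.15 0; 1 0 0 0 0; 1 0 0 0 0"
  newtons: 28

```text
clock: 4.08
eef_pos: [501.0, 196.7, 52.5]
tcp_rot: [3.141, 0.001, -2.873]
contact_force: [0.9, -0.4, -0.1]
opening: 1.002
```

>>> carry_out:
  rows: "0 0 0 0 0; 0 0 0 0 0; 0 0 0 0 0; 0 0 0 0 0; 0 0 0 0 0; 0 0 0 0 0; 0 0 0 0 0; 0 0 0 0 0"
  newtons: 28

```text
clock: 5.08
eef_pos: [501.2, 195.3, 52.9]
tcp_rot: [-3.14, 0.0, -2.872]
contact_force: [-0.1, -10.3, 11.8]
opening: 0.167
```

```bash
python3 go.py 500.6 196.8 51 195.3; python3 - <<'E'
from h import *
s=r.grab_frame("side")
cv2.imwrite("pics/a2.png",cv2.resize(s[230:370,290:420],None,fx=4,fy=4))
E
```

```text
clock 5.075 pos [501.2 195.3  52.9] rpy [-1.7989e+02  2.0000e-02 -1.6455e+02] F [ -0.1 -10.3  11.8] op 0.167
turn units 0.019 x,y,z units after turn 0.005 0.053 0.063
```

View pics/a2.png

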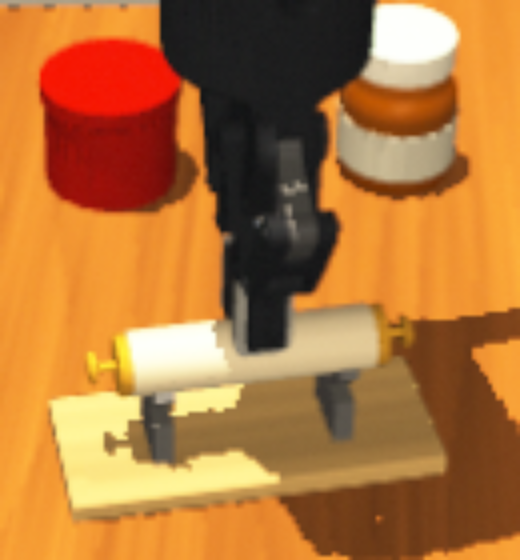

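```bash
python3 - <<'E'
from h import *
s=r.sense();M=R.from_euler("xyz",s["tcp_rot"]).as_matrix();p=s["eef_pos"]
print(s["opening"],s["contact_force"],s["qvel"].round(4),s["wrist_torque"])
def z(P):return ((proj("side",P)-[290,230])*4).round(0).tolist()
for y in(-13,-7,7,13):
  for dz in(0,10,22): print(y,dz,(p+M@[0,y,dz]).round(1),z(p+M@[0,y,dz]))
for h in(37,50,63):print("lamp",h,z([501,196.5,h]))
for dx in(-11,11):print(z(p+M@[dx,-9,22]))
E
```

```text
0.1740837501344878 [ 0.77803961 -9.91249618 12.35131466] [ 0.0013 -0.0011  0.0011 -0.0025  0.0015  0.0017] [-1.82175225 -0.06372076  0.00492855]
-13 0 [504.6 182.8  52.9] [[247.0, 327.0]]
-13 10 [504.7 182.8  42.9] [[246.0, 346.0]]
-13 22 [504.7 182.7  30.9] [[245.0, 370.0]]
-7 0 [503.  188.6  52.9] [[250.0, 336.0]]
-7 10 [503.1 188.6  42.9] [[249.0, 356.0]]
-7 22 [503.1 188.5  30.9] [[248.0, 379.0]]
7 0 [499.3 202.1  52.9] [[258.0, 360.0]]
7 10 [499.3 202.   42.9] [[257.0, 379.0]]
7 22 [499.3 202.   30.9] [[256.0, 403.0]]
13 0 [497.7 207.8  52.9] [[261.0, 370.0]]
13 10 [497.7 207.8  42.9] [[260.0, 389.0]]
13 22 [497.7 207.8  30.9] [[259.0, 413.0]]
lamp 37 [[253.0, 381.0]]
lamp 50 [[254.0, 356.0]]
lamp 63 [[255.0, 330.0]]
[[220.0, 379.0]]
[[274.0, 373.0]]
```

```bash
python3 - <<'E'
from h import *
s=r.grab_frame("side");t=r.grab_frame("top")
print(r.sense()["opening"])
cv2.imwrite("pics/a3.png",cv2.resize(s[280:355,310:400],None,fx=8,fy=8,interpolation=cv2.INTER_CUBIC))
cv2.imwrite("pics/a4.png",cv2.resize(t[215:315,130:250],None,fx=6,fy=6,interpolation=cv2.INTER_CUBIC))
E
```

```text
0.17103640971474884
```

View pics/a3.png

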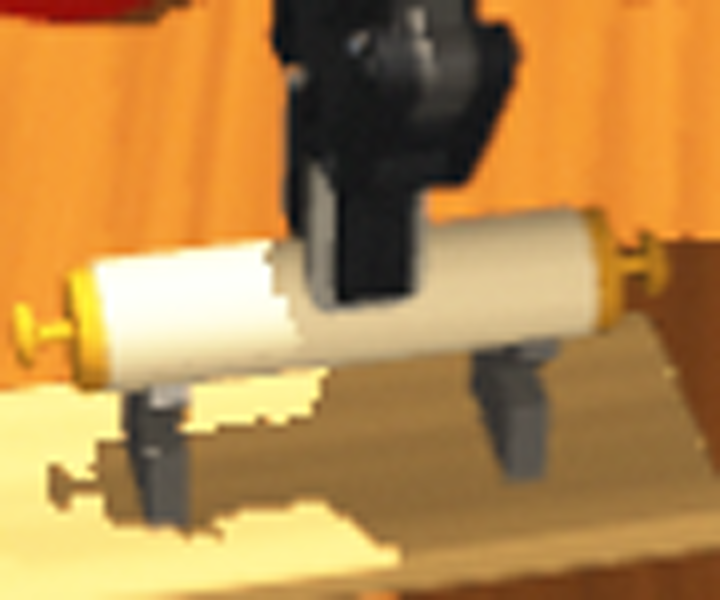

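View pics/a4.png

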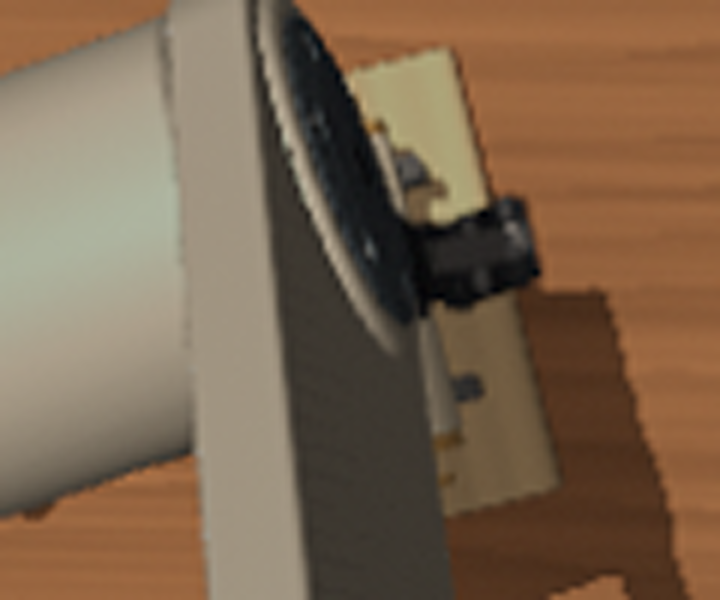

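```bash
python3 - <<'E'
from h import *
for uv in([356.9,317.5],[351.5,317.5]):
  o,d=rays("side",[uv]);d=d[0]
  for y in(200,205,210,215,220): print(y,(o+d*(y-o[1])/d[1]).round(1))
E
```

```text
200 [495.7 200.   56.2]
205 [495.6 205.   60.4]
210 [495.5 210.   64.6]
215 [495.4 215.   68.8]
220 [495.3 220.   73. ]
200 [504.  200.   55.6]
205 [503.8 205.   59.8]
210 [503.6 210.   64. ]
215 [503.5 215.   68.2]
220 [503.3 220.   72.4]
```

```bash
python3 - <<'E'
from h import *
for uv in([365,278.8],[357.5,277]):
  o,d=rays("side",[uv]);d=d[0]
  for y in(140,150,160,230,240,250): print(y,(o+d*(y-o[1])/d[1]).round(1))
E
```

```text
140 [486.6 140.   86.9]
150 [486.6 150.   94.1]
160 [486.5 160.  101.3]
230 [486.3 230.  151.7]
240 [486.2 240.  158.9]
250 [486.2 250.  166.1]
140 [498.7 140.   89.6]
150 [498.4 150.   96.8]
160 [498.2 160.  103.9]
230 [496.7 230.  154.1]
240 [496.5 240.  161.2]
250 [496.3 250.  168.4]
```

```bash
python3 - <<'E'
from h import *
for z in(120,150,180): print(plane("top",[[218.5,254],[217,246],[219,261]],z).round(1).tolist())
E
```

```text
[[517.0, 138.7, 120.0], [531.0, 141.8, 120.0], [504.7, 137.5, 120.0]]
[[516.2, 134.3, 150.0], [529.8, 137.3, 150.0], [504.3, 133.1, 150.0]]
[[515.4, 129.9, 180.0], [528.6, 132.8, 180.0], [503.9, 128.8, 180.0]]
```

The side view shows the fingertips near z≈59 at TCP 53, so they are pinching the top of the tube. The opening of 0.17 also fits a chord rather than the full diameter. I'll open, go lower and check again.

>>> carry_out:
  rows: "1 0 0 0 0; 1 0 0 0 0; 1 0 0 0 0; 1 0 0 0 0; 1 0 0 0 0; 1 0 0 0.3 0; 1 0 0 0.3 0; 1 0 0 0.1 0; 1 0 0 0 0"

```text
clock: 6.35
eef_pos: [500.3, 196.5, 30.5]
tcp_rot: [-3.141, -0.001, -2.873]
contact_force: [0.8, -0.4, 0.1]
opening: 1.001
```

```bash
python3 go.py 500.6 196.8 51 195.3; python3 - <<'E'
from h import *
s=r.grab_frame("side")
cv2.imwrite("pics/a5.png",cv2.resize(s[240:365,300:410],None,fx=5,fy=4.8,interpolation=cv2.INTER_CUBIC))
E
```

```text
clock 6.35 pos [500.3 196.5  30.5] rpy [-1.7999e+02 -5.0000e-02 -1.6460e+02] F [ 0.8 -0.4  0.1] op 1.001
turn units 0.013 x,y,z units after turn -0.011 0.007 -0.683
```

View pics/a5.png

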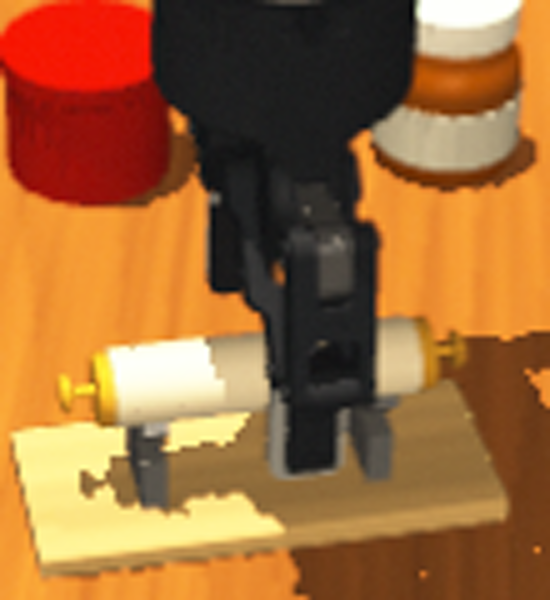

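```bash
python3 - <<'E'
from h import *
o,d=rays("side",[[362,338.3]]);d=d[0]
for y in(225,232,237,245,250): print(y,(o+d*(y-o[1])/d[1]).round(1))
E
```

```text
225 [486.1 225.   36.8]
232 [486.1 232.   43.2]
237 [486.1 237.   47.7]
245 [486.  245.   54.9]
250 [486.  250.   59.5]
```

>>> carry_out:
  rows: "1 0 0 0.15 0; 1 0 0 0.1 0; 1 0 0 0 0; 0 0 0 0 0; 0 0 0 0 0; 0 0 0 0 0; 0 0 0 0 0; 0 0 0 0 0; 0 0 0 0 0; 0 0 0 0 0; 0 0 0 0 0; 0 0 0 0 0"
  newtons: 28

```text
clock: 7.9
eef_pos: [501.2, 194.6, 23.9]
tcp_rot: [-3.139, 0.0, -2.872]
contact_force: [3.8, -15.2, 6.1]
opening: 0.291
```

```bash
python3 go.py 500.6 196.8 51 195.3; python3 - <<'E'
from h import *
s=r.grab_frame("side")
cv2.imwrite("pics/a6.png",cv2.resize(s[240:365,300:410],None,fx=5,fy=4.8,interpolation=cv2.INTER_CUBIC))
E
```

```text
clock 7.9 pos [501.2 194.6  23.9] rpy [-179.84    0.   -164.53] F [  3.8 -15.2   6.1] op 0.291
turn units 0.022 x,y,z units after turn 0.001 0.077 -0.902
```

View pics/a6.png

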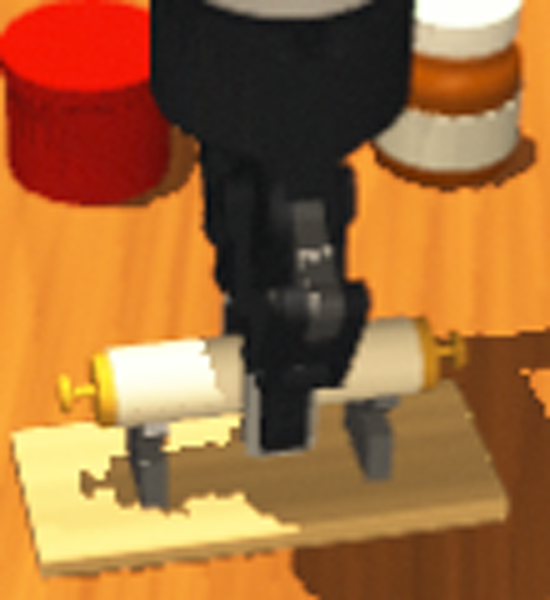

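>>> carry_out:
  rows: "0 0 -0.07 0 0; 0 0 0 0 0; 0 0 0 0 0"

```text
clock: 8.32
eef_pos: [501.3, 194.4, 23.9]
tcp_rot: [-3.141, 0.0, -2.873]
contact_force: [-1.0, -2.7, 5.3]
opening: 0.296
```

```bash
python3 go.py 500.6 196.8 51 195.3
```

```text
clock 8.325 pos [501.3 194.4  23.9] rpy [-1.7998e+02  1.0000e-02 -1.6459e+02] F [-1.  -2.7  5.3] op 0.296
turn units 0.014 x,y,z units after turn 0.003 0.085 -0.903
```

>>> carry_out:
  rows: "0 0 0 -0.2 0; 0 0 0 -0.4 0; 0 0 0 -0.7 0; 0 0 0 -0.8 0; 0 0 0 -0.6 0; 0 0 0 -0.3 0; 0 0 0 0 0; 0 0 0 0 0"

```text
clock: 9.32
eef_pos: [500.8, 194.5, 113.0]
tcp_rot: [-3.142, -0.001, -2.873]
contact_force: [-0.4, 1.5, -1.1]
opening: 0.293
```

```bash
python3 go.py 559.7 -180.5 115 185.65; python3 - <<'E'
from h import *
s=r.grab_frame("side");t=r.grab_frame("top")
cv2.imwrite("pics/b1.png",s);cv2.imwrite("pics/b1t.png",t)
cv2.imwrite("pics/b1z.png",cv2.resize(s[220:345,300:410],None,fx=5,fy=4.8,interpolation=cv2.INTER_CUBIC))
E
```

```text
clock 9.325 pos [500.8 194.5 113. ] rpy [-1.800e+02 -5.000e-02 -1.646e+02] F [-0.4  1.5 -1.1] op 0.293
turn units 1.219 x,y,z units after turn -0.725 -12.631 -0.068
```

View pics/b1z.png

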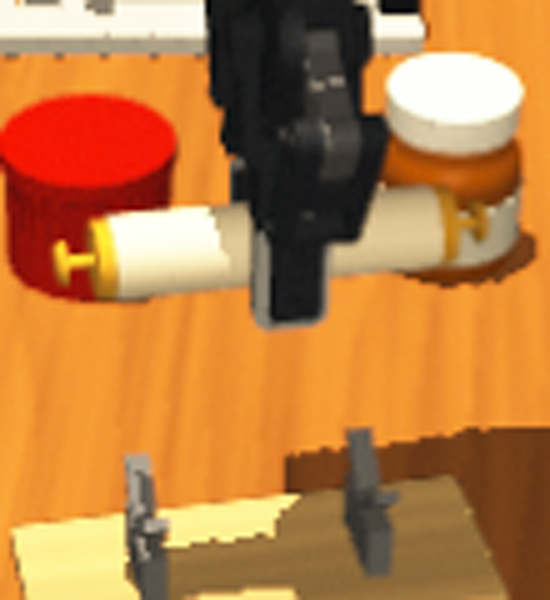

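```bash
python3 - <<'E'
from h import *
a=np.radians(15.4);u=np.array([np.cos(a),np.sin(a),0])
for C in([501,194.5,139],[501,196.5,139],[501,194.5,141]):
  C=np.array(C,float);print(C,proj("side",[C+62.5*u,C-62.5*u]).round(1).tolist(),proj("top",[C+62.5*u,C-62.5*u]).round(1).tolist())
t=cv2.imread("pics/b1t.png");cv2.imwrite("pics/b1tz.png",cv2.resize(t[200:310,120:260],None,fx=5,fy=5,interpolation=cv2.INTER_CUBIC))
E
```

```text
[501.  194.5 139. ] [[312.9, 275.4], [396.6, 266.8]] [[176.2, 227.3], [193.1, 297.3]]
[501.  196.5 139. ] [[312.7, 276.2], [396.6, 267.6]] [[175.1, 227.3], [192.0, 297.3]]
[501.  194.5 141. ] [[312.9, 274.2], [396.7, 265.7]] [[175.9, 227.2], [192.9, 297.4]]
```

View pics/b1tz.png

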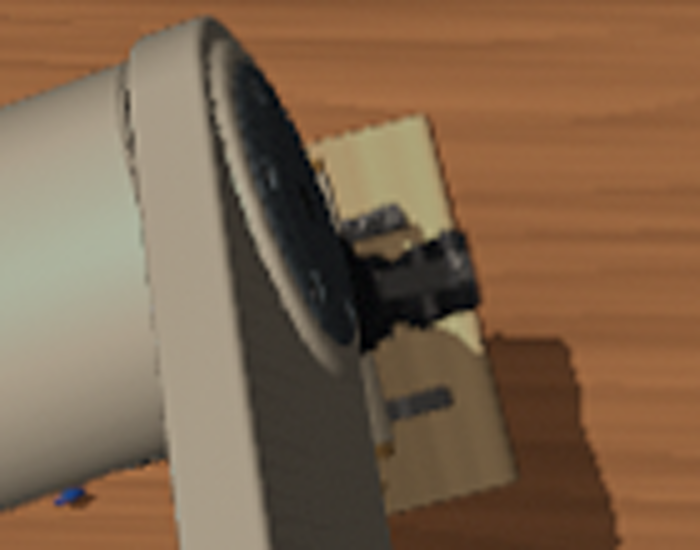

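```bash
python3 go.py 559.2 -179 113 185.65
```

```text
clock 9.425 pos [500.7 194.4 112.8] rpy [-1.7999e+02 -8.0000e-02 -1.6460e+02] F [ 0.2 -0.7 -1.3] op 0.292
turn units 1.219 x,y,z units after turn -0.716 -12.58 -0.008
```

>>> carry_out:
  rows: "0 0 0 0 0.6; 0 0 0 0 0.62; 0 -0.06 -0.6 0 0; 0 -0.06 -1 0 0; 0 -0.06 -1 0 0; 0 -0.06 -1 0 0; 0 -0.06 -1 0 0; 0 -0.06 -1 0 0; 0 -0.06 -1 0 0; 0 -0.06 -1 0 0; 0 -0.06 -1 0 0; 0 -0.06 -1 0 0"

```text
clock: 10.92
eef_pos: [546.9, -92.1, 113.1]
tcp_rot: [-3.142, -0.001, -3.042]
contact_force: [0.5, 0.8, -0.8]
opening: 0.293
```

```bash
python3 go.py 559.2 -179 113 185.65
```

```text
clock 10.925 pos [546.9 -92.1 113.1] rpy [-1.8000e+02 -4.0000e-02 -1.7427e+02] F [ 0.5  0.8 -0.8] op 0.293
turn units 0.01 x,y,z units after turn -0.122 -2.922 0.003
```

>>> carry_out:
  rows: "0 -0.03 -0.9 0 0.01; 0 -0.03 -0.8 0 0; 0 -0.03 -0.6 0 0; 0 -0.02 -0.4 0 0; 0 0 -0.18 0 0; 0 0 0 0 0; 0 0 0 0 0"

```text
clock: 11.8
eef_pos: [559.0, -175.3, 113.5]
tcp_rot: [3.141, -0.0, -3.044]
contact_force: [0.5, -0.3, -1.3]
opening: 0.295
```

```bash
python3 go.py 559.2 -179 113 185.65; python3 - <<'E'
from h import *
s=r.grab_frame("side");t=r.grab_frame("top")
cv2.imwrite("pics/c1s.png",s);cv2.imwrite("pics/c1t.png",t)
cv2.imwrite("pics/c1z.png",cv2.resize(s[140:235,275:395],None,fx=6,fy=6,interpolation=cv2.INTER_CUBIC))
cv2.imwrite("pics/c1tz.png",cv2.resize(t[160:310,310:440],None,fx=4,fy=4,interpolation=cv2.INTER_CUBIC))
E
```

```text
clock 11.8 pos [ 559.  -175.3  113.5] rpy [ 1.7999e+02 -1.0000e-02 -1.7440e+02] F [ 0.5 -0.3 -1.3] op 0.295
turn units -0.007 x,y,z units after turn 0.004 -0.123 0.015
```

View pics/c1z.png

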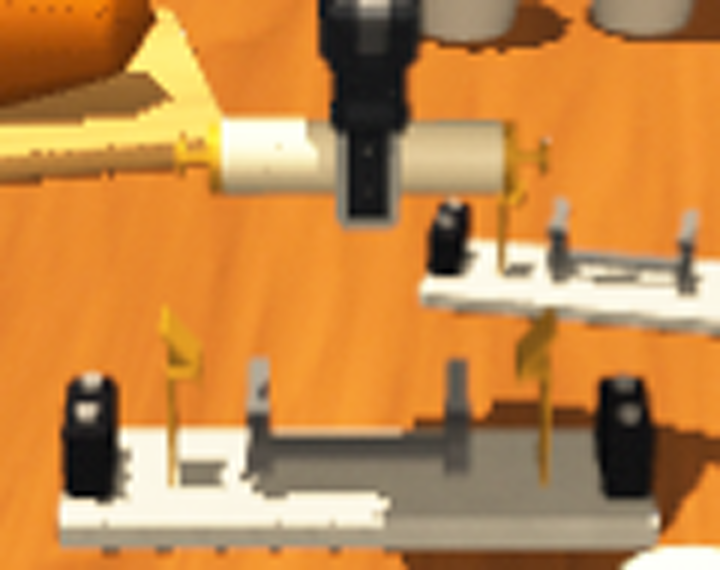

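View pics/c1tz.png

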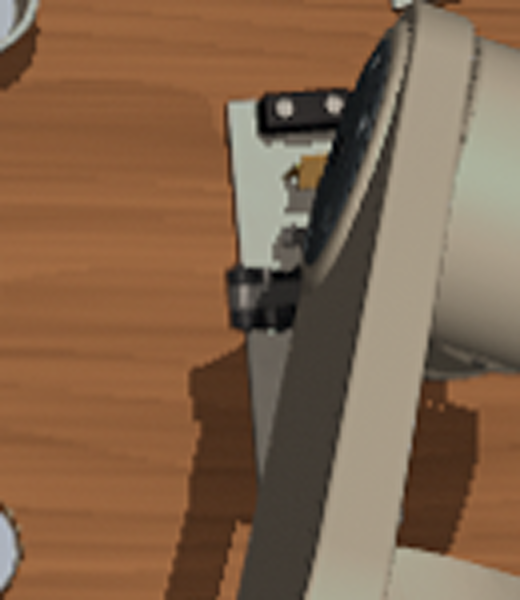

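```bash
python3 - <<'E'
from h import *
a=np.radians(5.6);u=np.array([np.cos(a),np.sin(a),0])
def z(P):return ((proj("side",P)-[275,140])*6).round(0).tolist()
for C in([559,-175.3,139.5],[560,-175.3,139.5]):
  C=np.array(C,float);print("lamp outer ends",z([C+64*u,C-64*u]))
C=np.array([559.7,-178.9,0]);e=np.array([0,0,1])
print("hooks tips",z([C+56.5*u+53*e,C-56.5*u+53*e]), "blocks top centre",z([C+97*u+42*e,C-97*u+42*e]),"base front top corner",z([C+107.5*u+35*np.array([-u[1],u[0],0])+12*e,C-107.5*u+35*np.array([-u[1],u[0],0])+12*e]))
E
```

```text
lamp outer ends [[179.0, 161.0], [550.0, 161.0]]
lamp outer ends [[176.0, 161.0], [548.0, 161.0]]
hooks tips [[204.0, 378.0], [519.0, 378.0]] blocks top centre [[92.0, 406.0], [629.0, 406.0]] base front top corner [[60.0, 526.0], [663.0, 526.0]]
```

The lamp hangs level and is aligned with the holder to about 1 mm. I'll make the final offset, then descend to just above the flares.

>>> carry_out:
  rows: "0 -0.02 -0.12 0 0; 0 0 0 0.3 0; 0 0 0 0.5 0; 0 0 0 0.5 0; 0 0 0 0.4 0; 0 0 0 0.2 0; 0 0 0 0.1 0; 0 0 0 0 0; 0 0 0 0 0"

```text
clock: 13.02
eef_pos: [560.4, -179.5, 53.9]
tcp_rot: [-3.141, 0.001, -3.045]
contact_force: [-0.1, -0.3, -0.9]
opening: 0.294
```

```bash
python3 go.py 559.7 -179 52 185.65; python3 - <<'E'
from h import *
s=r.grab_frame("side")
cv2.imwrite("pics/c2z.png",cv2.resize(s[155:240,275:395],None,fx=6,fy=6,interpolation=cv2.INTER_CUBIC))
E
```

```text
clock 13.025 pos [ 560.4 -179.5   53.9] rpy [-1.7998e+02  4.0000e-02 -1.7444e+02] F [-0.1 -0.3 -0.9] op 0.294
turn units -0.011 x,y,z units after turn 0.021 0.02 0.064
```

View pics/c2z.png

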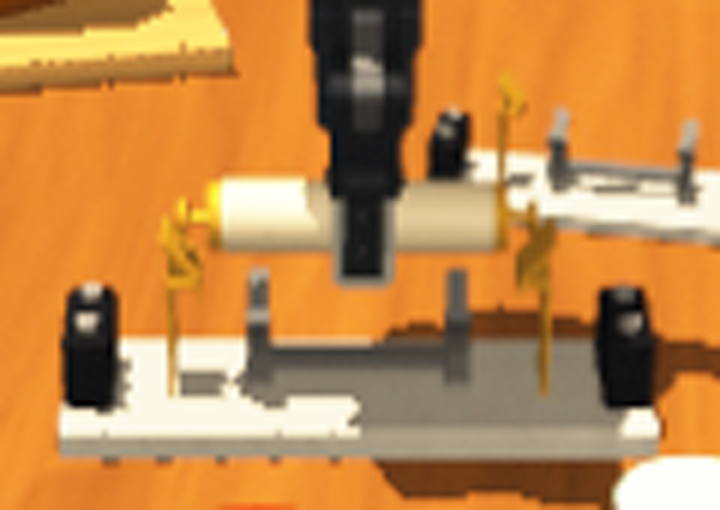

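Both heads sit just above the flares and are symmetric about the hooks: heads' midpoint at column 358.5, hooks' midpoint at about 358. I'll press on in steps.

>>> carry_out:
  rows: "0 0 0 0.12 0; 0 0 0 0.12 0; 0 0 0 0.12 0; 0 0 0 0.1 0; 0 0 0 0 0"

```text
clock: 13.7
eef_pos: [560.2, -179.5, 39.5]
tcp_rot: [-3.141, 0.0, -3.045]
contact_force: [0.5, -0.6, 1.0]
opening: 0.291
```

>>> carry_out:
  rows: "0 0 0 0.12 0; 0 0 0 0.12 0; 0 0 0 0.1 0; 0 0 0 0 0"

```text
clock: 14.2
eef_pos: [559.5, -179.3, 28.8]
tcp_rot: [3.141, -0.001, -3.044]
contact_force: [0.2, -0.1, -2.4]
opening: 0.294
```

```bash
python3 - <<'E'
from h import *
s=r.grab_frame("side");print(r.sense()["contact_force"])
cv2.imwrite("pics/c3z.png",cv2.resize(s[155:240,275:395],None,fx=6,fy=6,interpolation=cv2.INTER_CUBIC))
E
```

```text
[ 0.03550066 -0.4172612  -2.65741375]
```

View pics/c3z.png

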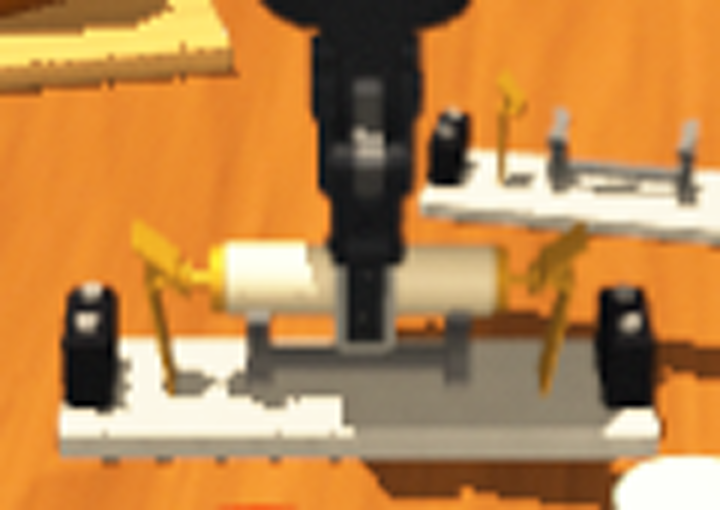

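Both clips are spread and the lamp is just above the saddles. I'll keep pressing in small steps.

>>> carry_out:
  rows: "0 0 0 0.07 0; 0 0 0 0.06 0; 0 0 0 0.05 0; 0 0 0 0 0"

```text
clock: 14.75
eef_pos: [560.2, -179.4, 24.5]
tcp_rot: [-3.142, 0.0, -3.045]
contact_force: [-1.6, 0.6, 4.5]
opening: 0.297
```

>>> carry_out:
  rows: "0 0 0 0.05 0; 0 0 0 0.03 0; 0 0 0 0 0"

```text
clock: 15.12
eef_pos: [560.1, -179.3, 22.0]
tcp_rot: [3.142, 0.0, -3.045]
contact_force: [-1.2, 1.5, 4.3]
opening: 0.293
```

>>> carry_out:
  rows: "0 0 0 0.03 0; 0 0 0 0.02 0; 0 0 0 0 0"

```text
clock: 15.5
eef_pos: [560.3, -179.3, 21.0]
tcp_rot: [3.142, 0.0, -3.045]
contact_force: [-2.9, 1.2, 11.5]
opening: 0.291
```

```bash
python3 - <<'E'
from h import *
s=r.grab_frame("side");x=r.sense();print(x["contact_force"],x["eef_pos"])
cv2.imwrite("pics/c4z.png",cv2.resize(s[155:240,275:395],None,fx=6,fy=6,interpolation=cv2.INTER_CUBIC))
E
```

```text
[-1.93445976  2.66618212 10.44566296] [ 560.30084416 -179.34492197   21.04446453]
```

View pics/c4z.png

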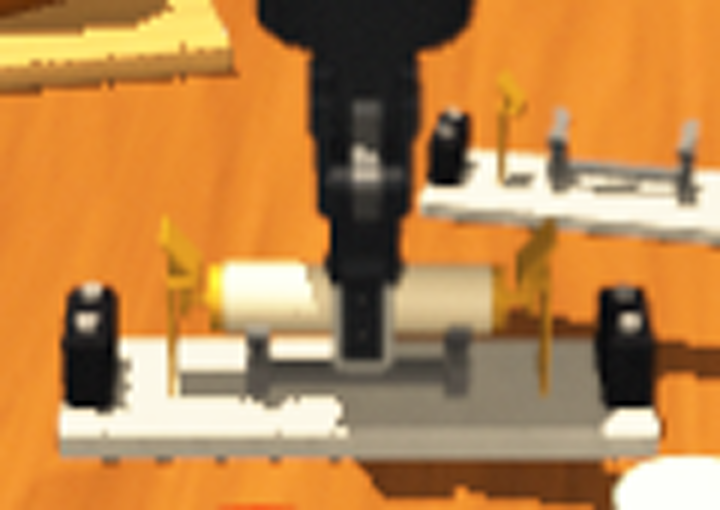

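```bash
python3 - <<'E'
from h import *
s0=cv2.imread("pics/side0.png");s1=r.grab_frame("side");cv2.imwrite("pics/c5s.png",s1)
a=s0[185:225,295:312];b=s1[185:225,295:312];c=s0[185:225,358:372];d=s1[185:225,358:372]
cv2.imwrite("pics/c5.png",cv2.resize(np.hstack([a,b,c,d]),None,fx=12,fy=12,interpolation=cv2.INTER_NEAREST))
E
```

```text
(no output)
```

View pics/c5.png

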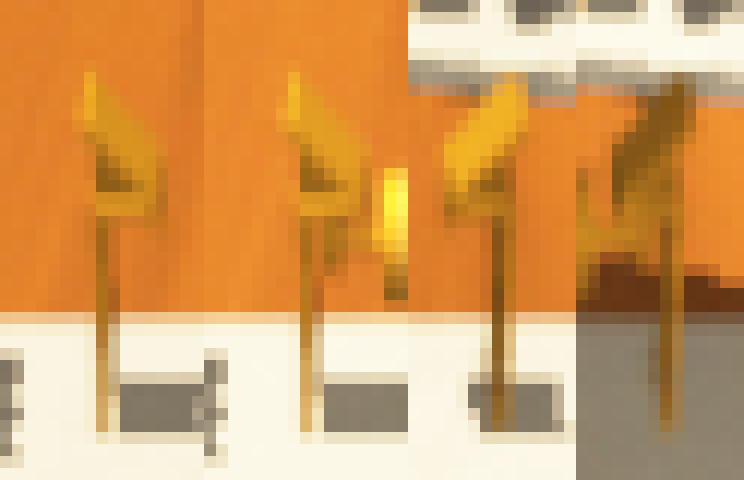

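Both clips are in exactly their initial closed position, so both have snapped. I'll ease up to home height, open and retreat.

>>> carry_out:
  rows: "0 0 0 -0.05 0; 0 0 0 -0.05 0; 0 0 0 0 0"

```text
clock: 15.98
eef_pos: [560.2, -179.3, 23.8]
tcp_rot: [3.142, 0.0, -3.045]
contact_force: [-2.2, 1.5, 8.1]
opening: 0.291
```

>>> carry_out:
  rows: "1 0 0 0 0; 1 0 0 0 0; 1 0 0 0 0; 1 0 0 0 0; 1 0 0 0 0; 1 0 0 0 0; 1 0 0 0 0"

```text
clock: 16.85
eef_pos: [560.1, -179.5, 23.2]
tcp_rot: [-3.142, 0.0, -3.045]
contact_force: [-0.4, -1.2, -0.8]
opening: 0.999
```

>>> carry_out:
  rows: "1 0 0 -0.2 0; 1 0 0 -0.5 0; 1 0 0 -0.8 0; 1 0 0 -1 0; 1 0 0 -1 0; 1 0 0 -0.8 0; 1 0 0 -0.4 0; 1 0 0 0 0; 1 0 0 0 0"

```text
clock: 17.98
eef_pos: [559.5, -179.2, 163.4]
tcp_rot: [3.141, -0.001, -3.045]
contact_force: [-0.4, 0.6, 0.6]
opening: 1.005
```

```bash
python3 - <<'E'
from h import *
s=r.grab_frame("side");t=r.grab_frame("top");x=r.sense();print(x["clock"],x["contact_force"],x["eef_pos"])
cv2.imwrite("pics/d1.png",s)
cv2.imwrite("pics/d1z.png",cv2.resize(s[155:240,275:395],None,fx=6,fy=6,interpolation=cv2.INTER_CUBIC))
cv2.imwrite("pics/d1t.png",t)
E
```

```text
18.075 [ 0.04148726 -0.48363691  0.40583833] [ 559.41212939 -179.20590701  163.11140185]
```

View pics/d1z.png

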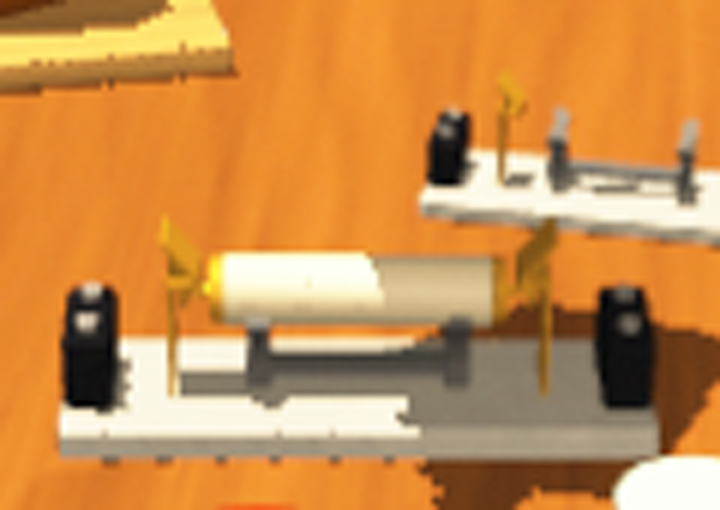

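View pics/d1.png

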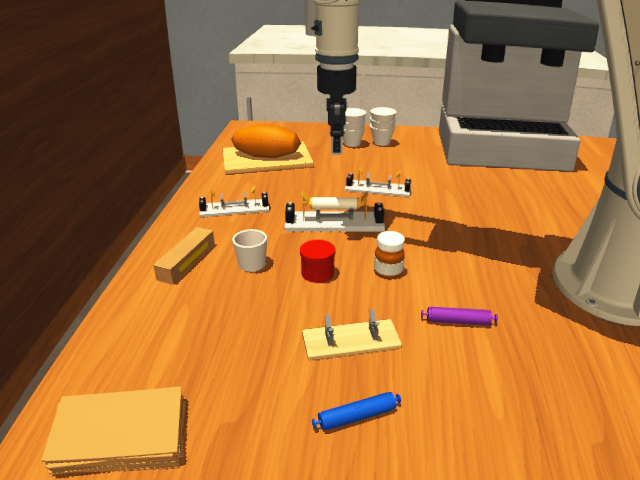

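```bash
python3 -c "
from rig import r
print(r.sign_off())"
```

```text
the job is handed in; nothing more can be done
None
```

The lamp is home in the largest white holder with both brass clips shut over its ends. The gripper has let go and the job is handed in, at about 18 s on the clock.

- **Pressing:** I pressed the lamp level to about 3 mm below home. The measured force reached about 11.5 N, against the 30 N limit on the carriage. I stopped there, short of the hard stop, because the side picture showed both clips back in their original closed position.
- **Last checks:** The final side view shows the lamp level and centred on the holder to about 1 mm, with both clips upright. The jam jar, cup and tin look unmoved by eye. The gripper is clear of everything, with the tool about 110 mm above the lamp. I did not measure the final seat height or angle beyond these pictures. The final top picture was saved but not viewed.
- **Failed first grip:** The first grip only pinched the top of the glass. The fingertips stood about 28 mm higher than the stated tool geometry. I opened, went lower and gripped again, and that held. The first closing also pushed sideways with about 10–15 N because the lamp lay about 2 mm from where I had measured it; I re-centred before lifting.

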